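Stow the check weight and zero the scale's peak hand

ROBOT

A 7-joint arm with a two-finger parallel gripper is mounted at the origin on the work surface; the furniture and walls round the work are solid. World frame = base frame: x ahead of the robot, y to its left, z up, the work surface at z = 0. Lengths are in mm, angles in rad, forces in N, time in s.
With the tool pointing down it reaches from about 425 to 950 mm from the base axis. Payload 4.7 kg.
Tool frame: the origin (TCP) lies midway between the tips of the shut fingers; the grasp point (between the pads) lies arm.pinch_z behind it (arm.pinch_z is the distance from the TCP to the grasp point, in mm); z points along the fingers, y is the line along which they close (so a half turn about z gives the same grasp; the last joint's range is limited). The gripper opens to 87 mm and grips with 3 to 60 N. Pads are 19 mm wide; open, the fingers measure 117 mm over their backs; the gripper's body (75 mm by 190 mm) begins 51 mm behind the grasp point.
Start: joints at [-1.239, 0.469, -0.049, 1.532, 0.024, 1.141, -0.082], TCP at [238.251, 631.574, 222.573] pointing down, gripper open.
Joint ranges: [-2.59, 2.59], [-0.33, 1.99], [-1.39, 1.29], [0.1, 2.45], [-1.04, 4.18], [0.21, 1.99], [-2.66, 2.66]. Speed limits (rad/s): [2.57, 2.57, 3.14, 3.14, 3.14, 3.14, 3.14].

INTERFACE

Orientations are given as a 3x3 rotation matrix whose columns are the frame's x, y, z axes.
In Python, from station import arm, camera, camera_info gives the robot as it stands.
- The arm moves only by the shell command python3 -m handwheel 'ROWS' [FORCE]. ROWS is JSON, a list of rows, each an object with "delta_pos": the shift along the world's x, y, z in m, a list of three; "yaw": the turn about the world's z in rad; "fingers": the opening, from -1 (shut) to 1 (fully open). A call has 1 to 20 rows; each row is the pose to reach, as a shift and turn from the pose commanded when the call began; what a row does not reach only later rows make up. A row lasts 1/10 s, in which the tool goes at most 50 mm and 8.59 degrees, less where a joint would pass 70% of its speed; a pose out of reach is approached as far as the arm can. A call with a gripper value outside its range is refused whole. The fingers move at their own pace and stop on an object; FORCE is the grip in N (left out, the last holds). Time passes only in rows, so rows that repeat a pose let the fingers close. It gives the time, the measured TCP pose, the force, the opening and the grip force at its end, in the units of the state.
- arm.state(): the state, without advancing time (a new reading comes with each control period).
- camera(name): name is "scene" or "top" or "wrist"; returns (picture, depth): 384x512x3 uint8, blue, green, red; 384x512 float32, mm along the optical axis (not along the pixel's ray), 0 where there is no reading.
- camera_info(name): a dict with "fx", "fy", "cx", "cy" (pixels), "world_to_cam" (4x4, takes a point from world to camera coordinates). Camera axes: x right, y down, z forward; pixel columns grow to the right and rows downward; lengths in mm; the calibration is good to about 2 mm. A picture is of the moment at which its call begins: read the wrist's pose just before it. camera_info takes no time and is no camera call; for the wrist camera it gives the pose at the moment of the call.
- arm.close_job(): hands the job in; it is judged then, once.
The state is a dict: "time_s": time; "q": joint angles; "joint_velocities": joint speeds; "joint_torque": joint torques, N m; "position": TCP position; "tcp_rot": TCP orientation; "ft_force": force on the tool from outside, world axes, zero at the start; "ft_torque": the same for the moment, N m; "opening": finger opening in mm; "grip_force": force on a finger pad.
Only numpy, scipy, OpenCV 4.12 (cv2) and the standard library are available. Lean on these libraries where they do the work, as an engineer would, in place of code of your own. Each camera call takes 0.05 s, during which the arm holds its last target. There are 200 camera calls.

TASK

The kitchen scale has just been checked. Take the metal check weight off the weighing plate and press it upright, all the way down to the bottom of the empty cutout in the foam of its case; then turn the scale's reset knob counter-clockwise until the peak hand is fully back at its zero stop. Leave the teaspoon and the mug where they are.

Things in the scene. Friction and masses are not known exactly. Their poses are not given: they have to be found in the camera images.
- scale: White dial scale, 225 x 150 mm, casing top 60 mm high, fixed. Origin: centre of its underside. The dial (100 mm across, face up) is on its -x half, the round steel weighing plate on its +x half (100 mm across, top at 80 mm, sinks about 4 mm under the weight). The zero mark and stop pin lie on the +x side of the dial, towards the plate. The thin grey load needle needs no attention.
- reset_knob (a joint): Angle (rad) of the black reset knob in the dial's centre and of the short black peak hand fixed to it. 0 = at the hard zero stop, hand and grip bar along the scale's +x, hand towards the plate; grows clockwise seen from above (up to 5), so the bar's world direction is the scale's yaw minus this angle. Starts at 1.3 to 2.7. Vertical axis, light friction (0.04 N m), stays where left.
- knob_grip (a point): On the knob's axis, 97 mm above the table, the height to grip: the knob is a disc 44 mm across (from 66 to 74 mm above the table) with an upright grip bar on it, 42 mm long, 14 mm thick, up to 104 mm above the table. Dial face: 62 mm above the table. The knob's axis is 56 mm from the scale's origin towards its -x, 122 mm from the plate's centre. A white line on the bar's top marks the hand's end.
- plate_center (a point): Centre of the top of the empty weighing plate, fixed in the scale. The weight starts within 20 mm of it.
- weight: Loose plain metal check weight, 0.2 kg: a cylinder 44 mm across and 34 mm high with a small chamfer at the foot, a neck 16 mm across above that and a round grip head 24 mm across from 44 to 62 mm above its underside. Origin: centre of its underside, z up.
- case: Low wooden case, 95 (x) x 180 (y) mm, 53 mm high, fixed, its lid (95 x 180 mm, 16 mm high) folded flat on the table on its +x side. Origin: centre of the tray half's underside. Black foam, top 50 mm above the table, with three round cutouts along y: the smallest (y = +53 mm) and the middle one (y = +9 mm) hold two smaller fixed metal weights, the largest (y = -50 mm) is empty.
- empty_cutout (a point): Centre of the empty cutout's mouth, level with the foam's top. 48 mm across, 24 mm deep (floor 26 mm above the table). Four yielding foam lips 10 mm below the mouth leave 41 mm, so the 44 mm weight sits snugly, does not sink by itself and takes a push of roughly 5 to 15 N. Fully down, its shoulder stands 10 mm and its head's top 38 mm above the foam.
- teaspoon: Loose steel teaspoon, 134 x 27 x 12 mm, lying on the table between scale and case. Origin: centre of its underside.
- mug: Loose patterned mug, 82 x 112 mm, 94 mm high, at the back left. Origin: underside.
Not all that is in view belongs to the job. What is meant by the weight is not blue or turquoise, and is the larger of those in its own colour.

How it is judged (in metres and radians):
On the way, in this order (a step that is already met when the one before it is completed fails the run):
1. the check weight is pressed fully down in the empty cutout (horizontal distance between weight and empty_cutout below 0.004 m and z of weight in the frame of empty_cutout below -0.0205 m and angle between weight's own z axis and vertical below 0.1 rad), for 0.2 s.
2. the reset knob is back at its zero stop (value of joint reset_knob below 0.06 rad), for 0.2 s.
At the end, for the whole second after the job is handed in: The check weight stands upright (within 0.1 rad) and still in the empty cutout, centred within 4 mm and its underside at least 20.5 mm below the foam's top (full depth is 24 mm), and the reset knob is within 0.06 rad of its zero stop (all of step 1 and linear speed of weight below 0.02 m/s and value of joint reset_knob below 0.06 rad); the robot touches nothing.
It fails at once if the teaspoon or the mug is moved by more than 20 mm (distance of any of teaspoon, mug from where it was at the start of the episode above 0.02 m).
It also fails if it takes over 67 s, if anything falls off the work surface, if the arm or the gripper's body presses on something with over 40 N, if the wrist force passes 120 N, or if a joint passes its speed limit or range.

## Working session

There is one attempt and no reset: what is moved stays moved. The work goes in short steps, Python scripts to look and compute and a shell command to move; the robot and the scene stay as the last step left them, time stands still between calls to the robot, and variables do not carry over. Pictures are saved under pics/ and viewed, at most 10 in all, crops included, and the job is handed in when it is done.

```bash
mkdir -p pics; ls
cat > h.py <<'E'
import numpy as np, cv2
from station import arm, camera, camera_info
def ray(info,u,v,z):
    T=np.linalg.inv(np.array(info["world_to_cam"])); d=T[:3,:3]@[(u-info["cx"])/info["fx"],(v-info["cy"])/info["fy"],1]; o=T[:3,3]
    return o+d*(z-o[2])/d[2]
def cloud(info,dep):
    v,u=np.mgrid[:dep.shape[0],:dep.shape[1]]
    P=np.stack([(u-info["cx"])/info["fx"]*dep,(v-info["cy"])/info["fy"]*dep,dep],-1)
    T=np.linalg.inv(np.array(info["world_to_cam"])); return P@T[:3,:3].T+T[:3,3]
E
python3 - <<'E'
from h import *
print(arm.pinch_z, {k:np.round(v,3).tolist() for k,v in arm.state().items()})
a,d=camera("top"); np.save("top_d.npy",d); cv2.imwrite("pics/top0.png",a)
b,_=camera("scene"); cv2.imwrite("pics/scene0.png",b)
for n in("top","scene"): i=camera_info(n); print(n,i["fx"],np.linalg.inv(i["world_to_cam"]).round(2).tolist())
E
```

```text
pics
18.700000000000003 {'time_s': 0.0, 'q': [-1.239, 0.469, -0.049, 1.534, 0.024, 1.141, -0.082], 'joint_velocities': [0.001, 0.001, 0.001, -0.002, 0.002, 0.001, 0.001], 'joint_torque': [-0.001, -50.798, -0.08, -23.616, -0.061, 0.038, 0.0], 'position': [238.044, 630.981, 221.479], 'tcp_rot': [[-0.936, 0.353, -0.001], [0.353, 0.936, -0.002], [-0.0, -0.002, -1.0]], 'ft_force': [0.741, 0.323, 0.757], 'ft_torque': [0.032, -0.002, -0.005], 'grip_force': 0.0, 'opening': 86.938}
top 348.43460468595407 [[0.02, -0.99, 0.14, 489.92], [-1.0, -0.01, 0.02, -69.4], [-0.01, -0.14, -0.99, 968.32], [0.0, 0.0, 0.0, 1.0]]
scene 357.23690145764704 [[0.71, -0.36, 0.6, 80.75], [-0.7, -0.36, 0.61, -547.32], [-0.01, -0.86, -0.51, 520.39], [0.0, 0.0, 0.0, 1.0]]
```

View pics/top0.png

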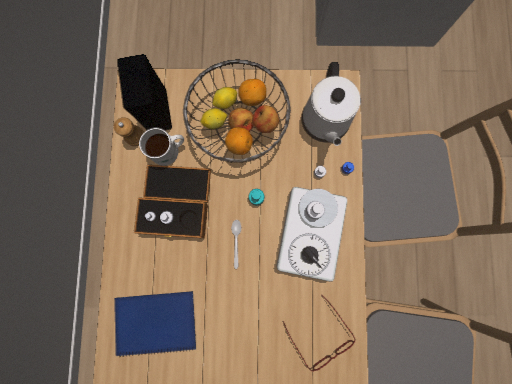

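View pics/scene0.png

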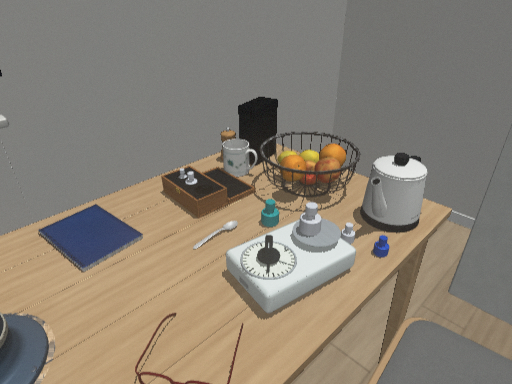

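The top view shows the scale at about (313,235), with the weight on its plate at (316,210) and the knob at (310,255). The tray is at (171,218), with the empty cutout at (188,218). The spoon is at (236,243) and the mug at (157,145).

Run:
```python
from h import *
a=cv2.imread("pics/top0.png"); d=np.load("top_d.npy"); i=camera_info("top"); P=cloud(i,d)
def box(u0,u1,v0,v1,z0,z1):
    Q=P[v0:v1,u0:u1].reshape(-1,3); Q=Q[(Q[:,2]>z0)&(Q[:,2]<z1)]; return Q
for n,b in dict(scale=(270,360,180,290,52,85),case=(130,215,190,245,38,70),head=(300,332,195,225,125,150),shoulder=(290,340,185,235,100,120),plate=(290,345,180,235,70,86),knob=(295,330,240,275,90,112)).items():
    Q=box(*b); r=cv2.minAreaRect(Q[:,:2].astype(np.float32)); print(n,len(Q),np.round(r[0],1),np.round(r[1],1),round(r[2],1),Q.mean(0).round(1), np.median(Q[:,2]).round(1))
# black hand on dial
g=a[235:280,285:335].max(2)<70
v,u=np.nonzero(g); 
k=cv2.resize(a[180:290,265:365],None,fx=5,fy=5,interpolation=2); cv2.imwrite("pics/c1.png",k)
```

```text
scale 4535 [ 519.3 -199.8] [149.3 226.8] 79.5 [ 514.5 -198.2   63.3] 60.7
case 2196 [551.8 177.2] [181.4  97.6] 87.0 [552.5 180.   50.2] 50.2
head 85 [ 573.9 -200.2] [22.4 22.5] 25.7 [ 573.5 -199.7  136.3] 136.9
shoulder 159 [ 573.9 -200.1] [41.7 42.4] 27.5 [ 572.8 -197.7  109. ] 108.9
plate 893 [ 582.6 -212.9] [95.9 98.5] 0.6 [ 584.3 -214.3   75.3] 75.3
knob 107 [ 462.9 -189.6] [42.  13.8] 41.7 [ 463.  -189.1  102.9] 103.3
```

View pics/c1.png

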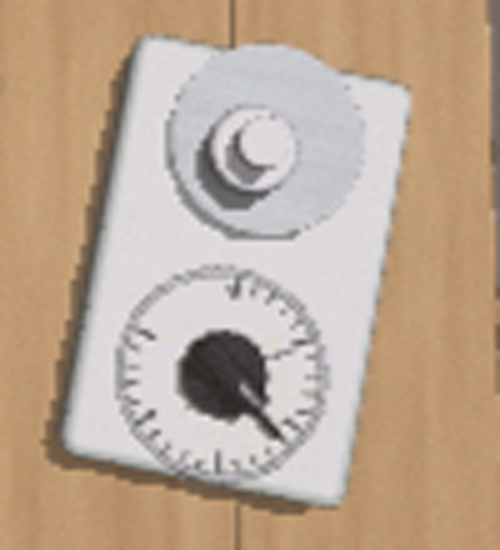

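The crop shows the weight's head at about (265,143), left of the plate centre. The knob is at about (222,375) with its hand pointing to (280,438), which puts the knob angle at about 2.2 rad. Next I'll move over the case for a close look.

```bash
python3 -m handwheel '[{"delta_pos":[0.31,-0.505,0.03],"yaw":-1.2,"fingers":0.2},{"delta_pos":[0.31,-0.505,0.03],"yaw":-1.2,"fingers":0.2},{"delta_pos":[0.31,-0.505,0.03],"yaw":-1.2,"fingers":0.2},{"delta_pos":[0.31,-0.505,0.03],"yaw":-1.2,"fingers":0.2},{"delta_pos":[0.31,-0.505,0.03],"yaw":-1.2,"fingers":0.2},{"delta_pos":[0.31,-0.505,0.03],"yaw":-1.2,"fingers":0.2},{"delta_pos":[0.31,-0.505,0.03],"yaw":-1.2,"fingers":0.2},{"delta_pos":[0.31,-0.505,0.03],"yaw":-1.2,"fingers":0.2},{"delta_pos":[0.31,-0.505,0.03],"yaw":-1.2,"fingers":0.2},{"delta_pos":[0.31,-0.505,0.03],"yaw":-1.2,"fingers":0.2},{"delta_pos":[0.31,-0.505,0.03],"yaw":-1.2,"fingers":0.2},{"delta_pos":[0.31,-0.505,0.03],"yaw":-1.2,"fingers":0.2},{"delta_pos":[0.31,-0.505,0.03],"yaw":-1.2,"fingers":0.2},{"delta_pos":[0.31,-0.505,0.03],"yaw":-1.2,"fingers":0.2},{"delta_pos":[0.31,-0.505,0.03],"yaw":-1.2,"fingers":0.2},{"delta_pos":[0.31,-0.505,0.03],"yaw":-1.2,"fingers":0.2},{"delta_pos":[0.31,-0.505,0.03],"yaw":-1.2,"fingers":0.2},{"delta_pos":[0.31,-0.505,0.03],"yaw":-1.2,"fingers":0.2}]' 30
python3 - <<'E'
from h import *
i=camera_info("wrist"); s=arm.state(); a,d=camera("wrist"); cv2.imwrite("pics/w1.png",a); np.savez("w1.npz",d=d,T=i["world_to_cam"])
print(np.round(s["position"],1),np.round(s["tcp_rot"],3).tolist(),s["opening"]); print(np.linalg.inv(i["world_to_cam"]).round(2).tolist())
E
```

```text
time_s: 1.9
position: [547.9, 127.5, 252.5]
tcp_rot: [[-0.012, 1.0, -0.0], [1.0, 0.012, 0.0], [0.0, -0.0, -1.0]]
ft_force: [-0.1, -0.1, -0.4]
opening: 52.2
grip_force: 0.0
[547.9 127.5 252.5] [[-0.012, 1.0, -0.0], [1.0, 0.012, 0.0], [0.0, -0.0, -1.0]] 52.24837935450395
[[1.0, 0.01, 0.0, 545.75], [0.01, -0.96, -0.27, 201.99], [-0.0, 0.27, -0.96, 414.3], [0.0, 0.0, 0.0, 1.0]]
```

View pics/w1.png

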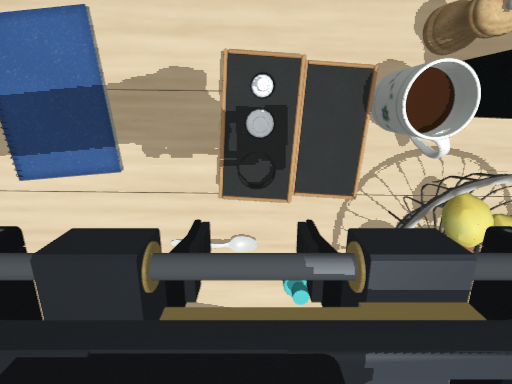

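The wrist view shows the empty cutout at about (256,170), with the two fixed weights at (262,85) and (260,123). The lid is to the right of the tray.

Run:
```python
from h import *
i=camera_info("wrist"); z=np.load("w1.npz"); a=cv2.imread("pics/w1.png"); P=cloud(i,z["d"])
s=np.s_[140:200,225:295]
Q=P[s]; g=a[s].max(2)
m=((Q[...,2]<44)).astype(np.uint8)
c=max(cv2.findContours(m,0,1)[0],key=cv2.contourArea); r=cv2.fitEllipse(c); print("depth hole",np.array(r[0])+[225,140],r[1])
for u,v in [(r[0][0]+225,r[0][1]+140)]: print(ray(i,u,v,50).round(1))
pts=np.array([ray(i,p[0,0]+225,p[0,1]+140,50)[:2] for p in c],np.float32); print(cv2.minEnclosingCircle(pts), pts.min(0),pts.max(0))
R=P[40:210,210:310].reshape(-1,3); R=R[(R[:,2]>46)&(R[:,2]<60)]; r=cv2.minAreaRect(R[:,:2].astype(np.float32)); print(r,np.median(R[:,2]))
th=np.deg2rad(r[2] if r[1][0]<r[1][1] else r[2]-90); print("cut",np.array(r[0])+50*np.array([np.sin(th),-np.cos(th)]))
cv2.imwrite("pics/c2.png",cv2.resize(cv2.convertScaleAbs(a[130:205,215:305],alpha=2.5,beta=10),None,fx=6,fy=6,interpolation=2))
```

```text
depth hole [256.38591766 169.64867401] (34.42451477050781, 35.23816680908203)
[550.4 125.9  50. ]
((550.2836303710938, 125.51777648925781), 23.378923416137695) [526.9268  102.97942] [572.9672  148.50159]
((552.0352783203125, 174.70968627929688), (180.26138305664062, 97.5874252319336), 86.94407653808594) 49.821773312088766
cut [549.36974622 124.78078745]
```

View pics/c2.png

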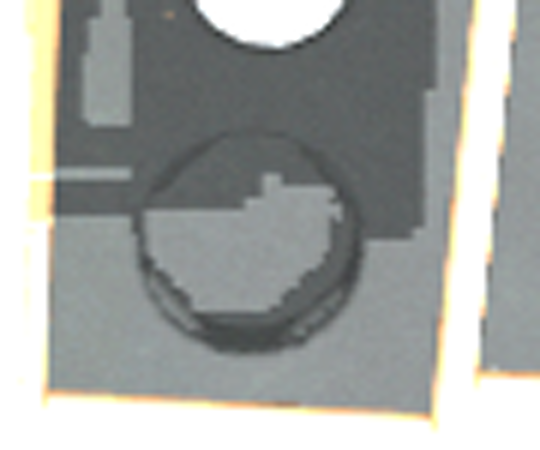

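The cutout mouth is centred at crop (248,241), about (550,125.5) in the world. I'll measure the weight with the same camera from the same relative pose.

```bash
python3 -m handwheel '[{"delta_pos":[0.026,-0.328,0.06],"yaw":0,"fingers":0.2},{"delta_pos":[0.026,-0.328,0.06],"yaw":0,"fingers":0.2},{"delta_pos":[0.026,-0.328,0.06],"yaw":0,"fingers":0.2},{"delta_pos":[0.026,-0.328,0.06],"yaw":0,"fingers":0.2},{"delta_pos":[0.026,-0.328,0.06],"yaw":0,"fingers":0.2},{"delta_pos":[0.026,-0.328,0.06],"yaw":0,"fingers":0.2},{"delta_pos":[0.026,-0.328,0.06],"yaw":0,"fingers":0.2},{"delta_pos":[0.026,-0.328,0.06],"yaw":0,"fingers":0.2},{"delta_pos":[0.026,-0.328,0.06],"yaw":0,"fingers":0.2},{"delta_pos":[0.026,-0.328,0.06],"yaw":0,"fingers":0.2},{"delta_pos":[0.026,-0.328,0.06],"yaw":0,"fingers":0.2},{"delta_pos":[0.026,-0.328,0.06],"yaw":0,"fingers":0.2}]'
python3 - <<'E'
from h import *
i=camera_info("wrist"); s=arm.state(); a,d=camera("wrist"); cv2.imwrite("pics/w2.png",a)
print(np.round(s["position"],1),np.round(s["tcp_rot"],3).tolist()); P=cloud(i,d)
for n,z0,z1,rad in(("head",130,150,20),("shoulder",102,118,30),("plate",70,84,70)):
    m=((P[...,2]>z0)&(P[...,2]<z1)&(np.hypot(P[...,0]-574,P[...,1]+200)<rad)).astype(np.uint8)
    v,u=np.nonzero(m); zz=np.median(P[m>0][:,2]); print(n,len(u),zz,cv2.minEnclosingCircle(np.float32(P[m>0][:,:2])),u.mean(),v.mean())
E
```

```text
time_s: 3.15
position: [574.5, -199.8, 312.4]
tcp_rot: [[-0.013, 1.0, -0.0], [1.0, 0.013, 0.001], [0.001, -0.0, -1.0]]
ft_force: [-0.7, 0.1, 0.4]
opening: 52.4
grip_force: 0.0
[ 574.5 -199.8  312.4] [[-0.013, 1.0, -0.0], [1.0, 0.013, 0.001], [0.001, -0.0, -1.0]]
head 323 137.11422683038546 ((574.476318359375, -202.45689392089844), 11.921863555908203) 254.58204334365325 174.95046439628484
shoulder 541 108.85416230249979 ((574.2880859375, -202.54623413085938), 21.89004135131836) 254.50462107208872 166.93345656192236
plate 2852 75.07647208012327 ((582.982666015625, -214.22442626953125), 49.5621452331543) 262.50280504908835 174.007713884993
```

View pics/w2.png

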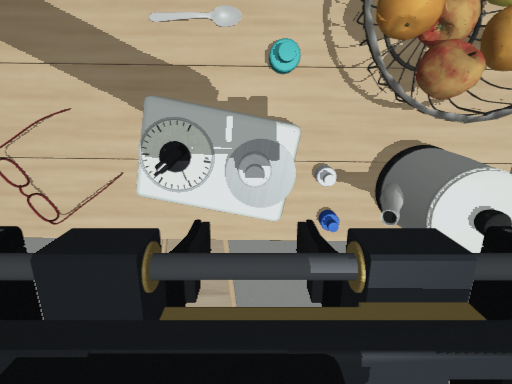

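The weight's head is at (255,175) in the picture, about (574.4,-202.5) by the wrist camera and (573.9,-200.2) by the top one. The shift from weight to cutout is about (-24.5,+328). Descend and grip.

```bash
python3 -m handwheel '[{"delta_pos":[0,-0.001,-0.05],"yaw":0,"fingers":0.2},{"delta_pos":[0,-0.001,-0.1],"yaw":0,"fingers":0.2},{"delta_pos":[0,-0.001,-0.14],"yaw":0,"fingers":0.2},{"delta_pos":[0,-0.001,-0.17],"yaw":0,"fingers":0.2},{"delta_pos":[0,-0.001,-0.19],"yaw":0,"fingers":0.2},{"delta_pos":[0,-0.001,-0.2],"yaw":0,"fingers":0.2},{"delta_pos":[0,-0.001,-0.2],"yaw":0,"fingers":0.2},{"delta_pos":[0,-0.001,-0.2],"yaw":0,"fingers":-1},{"delta_pos":[0,-0.001,-0.2],"yaw":0,"fingers":-1},{"delta_pos":[0,-0.001,-0.2],"yaw":0,"fingers":-1},{"delta_pos":[0,-0.001,-0.2],"yaw":0,"fingers":-1},{"delta_pos":[0,-0.001,-0.2],"yaw":0,"fingers":-1},{"delta_pos":[0,-0.001,-0.2],"yaw":0,"fingers":-1},{"delta_pos":[0,-0.001,-0.2],"yaw":0,"fingers":-1}]' 45
```

```text
time_s: 4.6
position: [574.7, -202.5, 112.8]
tcp_rot: [[-0.01, 1.0, 0.001], [1.0, 0.01, -0.0], [-0.0, 0.001, -1.0]]
ft_force: [1.7, -0.3, 0.9]
opening: 22.8
grip_force: 45.0
```

Gripped. Lift and carry it over the cutout.

```bash
python3 -m handwheel '[{"delta_pos":[0,0,0.03],"yaw":0,"fingers":-1},{"delta_pos":[0,0,0.07],"yaw":0,"fingers":-1},{"delta_pos":[0,0.02,0.09],"yaw":0,"fingers":-1},{"delta_pos":[-0.003,0.06,0.09],"yaw":0,"fingers":-1},{"delta_pos":[-0.007,0.1,0.09],"yaw":0,"fingers":-1},{"delta_pos":[-0.01,0.14,0.09],"yaw":0,"fingers":-1},{"delta_pos":[-0.014,0.18,0.09],"yaw":0,"fingers":-1},{"delta_pos":[-0.018,0.22,0.09],"yaw":0,"fingers":-1},{"delta_pos":[-0.021,0.26,0.09],"yaw":0,"fingers":-1},{"delta_pos":[-0.023,0.295,0.08],"yaw":0,"fingers":-1},{"delta_pos":[-0.0245,0.318,0.05],"yaw":0,"fingers":-1},{"delta_pos":[-0.0245,0.328,0.02],"yaw":0,"fingers":-1},{"delta_pos":[-0.0245,0.328,0.0],"yaw":0,"fingers":-1},{"delta_pos":[-0.0245,0.328,-0.01],"yaw":0,"fingers":-1},{"delta_pos":[-0.0245,0.328,-0.01],"yaw":0,"fingers":-1},{"delta_pos":[-0.0245,0.328,-0.01],"yaw":0,"fingers":-1}]'
python3 - <<'E'
from h import *
a,d=camera("scene"); b,e=camera("wrist")
cv2.imwrite("pics/p3.png",np.hstack([cv2.resize(a[130:230,140:260],None,fx=3,fy=3,interpolation=2),cv2.resize(b[100:250,170:350],(360,300),interpolation=2)]))
E
```

```text
time_s: 6.2
position: [550.3, 125.0, 103.2]
tcp_rot: [[-0.009, 1.0, 0.001], [1.0, 0.009, 0.0], [0.0, 0.001, -1.0]]
ft_force: [0.8, -0.9, -1.8]
opening: 22.8
grip_force: 45.0
```

View pics/p3.png

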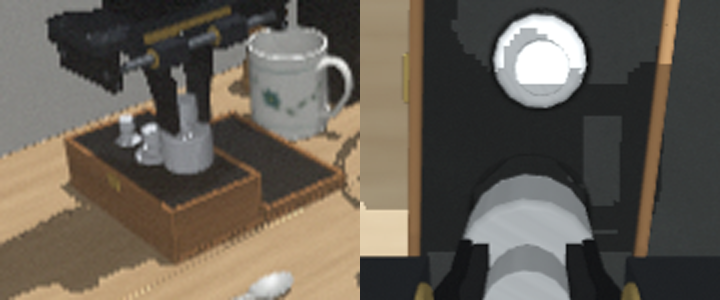

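The weight hangs upright and centred over the cutout. Its edge shows evenly inside the dark rim near (528,165) in the right-hand panel. Lower it and press.

```bash
python3 -m handwheel '[{"delta_pos":[0,0,-0.006],"yaw":0,"fingers":-1},{"delta_pos":[0,0,-0.012],"yaw":0,"fingers":-1},{"delta_pos":[0,0,-0.016],"yaw":0,"fingers":-1},{"delta_pos":[0,0,-0.02],"yaw":0,"fingers":-1},{"delta_pos":[0,0,-0.023],"yaw":0,"fingers":-1},{"delta_pos":[0,0,-0.023],"yaw":0,"fingers":-1},{"delta_pos":[0,0,-0.023],"yaw":0,"fingers":-1}]' 60
```

```text
time_s: 7.0
position: [549.8, 125.5, 79.5]
tcp_rot: [[-0.01, 1.0, 0.0], [1.0, 0.01, -0.0], [-0.0, 0.0, -1.0]]
ft_force: [0.2, -0.0, -2.1]
opening: 22.7
grip_force: 60.0
```

```bash
python3 -m handwheel '[{"delta_pos":[0,0,-0.003],"yaw":0,"fingers":-1},{"delta_pos":[0,0,-0.006],"yaw":0,"fingers":-1},{"delta_pos":[0,0,-0.009],"yaw":0,"fingers":-1},{"delta_pos":[0,0,-0.012],"yaw":0,"fingers":-1},{"delta_pos":[0,0,-0.014],"yaw":0,"fingers":-1},{"delta_pos":[0,0,-0.016],"yaw":0,"fingers":-1},{"delta_pos":[0,0,-0.016],"yaw":0,"fingers":-1},{"delta_pos":[0,0,-0.016],"yaw":0,"fingers":-1}]' 60
```

```text
time_s: 7.8
position: [551.2, 125.5, 64.8]
tcp_rot: [[-0.01, 1.0, 0.003], [1.0, 0.01, 0.001], [0.001, 0.003, -1.0]]
ft_force: [-0.3, -0.8, 5.7]
opening: 22.4
grip_force: 59.9
```

```bash
python3 -m handwheel '[{"delta_pos":[0,0,-0.001],"yaw":0,"fingers":-1},{"delta_pos":[0,0,-0.002],"yaw":0,"fingers":-1},{"delta_pos":[0,0,-0.003],"yaw":0,"fingers":-1},{"delta_pos":[0,0,-0.003],"yaw":0,"fingers":-1},{"delta_pos":[0,0,-0.003],"yaw":0,"fingers":-1}]' 60
```

```text
time_s: 8.3
position: [551.7, 125.5, 63.8]
tcp_rot: [[-0.009, 1.0, 0.004], [1.0, 0.009, 0.002], [0.002, 0.004, -1.0]]
ft_force: [-3.8, -2.4, 20.1]
opening: 22.5
grip_force: 59.9
```

It has bottomed out: 20 N for 1 mm more travel. Release, lift and check.

```bash
python3 -m handwheel '[{"delta_pos":[0,0,0.002],"yaw":0,"fingers":0.1},{"delta_pos":[0,0,0.002],"yaw":0,"fingers":0.1},{"delta_pos":[0,0,0.002],"yaw":0,"fingers":0.1},{"delta_pos":[0,0,0.002],"yaw":0,"fingers":0.1},{"delta_pos":[0,0,0.01],"yaw":0,"fingers":0.1},{"delta_pos":[0,0,0.03],"yaw":0,"fingers":0.1},{"delta_pos":[0,0,0.07],"yaw":0,"fingers":0.1},{"delta_pos":[0,0,0.12],"yaw":0,"fingers":0.1},{"delta_pos":[0,0,0.16],"yaw":0,"fingers":0.1},{"delta_pos":[0,0,0.19],"yaw":0,"fingers":0.1},{"delta_pos":[0,0,0.19],"yaw":0,"fingers":0.1},{"delta_pos":[0,0,0.19],"yaw":0,"fingers":0.1}]' 60
python3 - <<'E'
from h import *
i=camera_info("wrist"); a,d=camera("wrist"); P=cloud(i,d)
D=np.hypot(P[...,0]-550,P[...,1]-125.6)
for n,z0,z1 in(("head",80,110),("shoulder",54,70),("foam",44,53)):
    m=(P[...,2]>z0)&(P[...,2]<z1)&(D<35); Q=P[m]; print(n,len(Q),len(Q) and (np.median(Q[:,2]),cv2.minEnclosingCircle(np.float32(Q[:,:2]))))
print(np.median(P[(P[...,2]>85)&(D<9)],0))
m=(P[...,2]>80)&(D<20);Q=P[m]; A=np.c_[Q[:,:2],np.ones(len(Q))]; print("tilt",np.linalg.lstsq(A,Q[:,2],rcond=None)[0])
E
```

```text
time_s: 9.5
position: [549.7, 125.6, 251.2]
tcp_rot: [[-0.01, 1.0, 0.001], [1.0, 0.01, 0.001], [0.001, 0.001, -1.0]]
ft_force: [-0.3, -0.4, -0.8]
opening: 48.3
grip_force: 0.0
head 347 (np.float64(87.52675041309129), ((550.1237182617188, 125.1692886352539), 12.02541732788086))
shoulder 568 (np.float64(59.40858332645419), ((550.4146118164062, 125.30155181884766), 21.669206619262695))
foam 1300 (np.float64(49.42918059281422), ((550.0029907226562, 125.56417083740234), 34.986297607421875))
[550.22325224 125.30905564  87.64257762]
tilt [ 1.49478237e-02 -6.36626207e-02  8.71161733e+01]
```

The weight is fully down: shoulder 10.0 mm and head 38.1 mm above the foam, and centred. Next, go above the knob and refine its position.

```bash
python3 -m handwheel '[{"delta_pos":[-0.086,-0.316,0],"yaw":-0.85,"fingers":0.1},{"delta_pos":[-0.086,-0.316,0],"yaw":-0.85,"fingers":0.1},{"delta_pos":[-0.086,-0.316,0],"yaw":-0.85,"fingers":0.1},{"delta_pos":[-0.086,-0.316,0],"yaw":-0.85,"fingers":0.1},{"delta_pos":[-0.086,-0.316,0],"yaw":-0.85,"fingers":0.1},{"delta_pos":[-0.086,-0.316,0],"yaw":-0.85,"fingers":0.1},{"delta_pos":[-0.086,-0.316,0],"yaw":-0.85,"fingers":0.1},{"delta_pos":[-0.086,-0.316,0],"yaw":-0.85,"fingers":0.1},{"delta_pos":[-0.086,-0.316,0],"yaw":-0.85,"fingers":0.1},{"delta_pos":[-0.086,-0.316,0],"yaw":-0.85,"fingers":0.1},{"delta_pos":[-0.086,-0.316,0],"yaw":-0.85,"fingers":0.1},{"delta_pos":[-0.086,-0.316,0],"yaw":-0.85,"fingers":0.1}]'
python3 - <<'E'
from h import *
i=camera_info("wrist"); s=arm.state(); a,d=camera("wrist"); P=cloud(i,d); print(np.round(s["position"],1),np.degrees(np.arctan2(s["tcp_rot"][1][1],s["tcp_rot"][0][1])))
D=np.hypot(P[...,0]-464,P[...,1]+190)
m=(P[...,2]>92)&(P[...,2]<112)&(D<28); print(m.sum(),cv2.minAreaRect(np.float32(P[m][:,:2])),np.median(P[m][:,2]))
cv2.imwrite("pics/w4.png",a)
E
```

```text
time_s: 10.75
position: [464.1, -189.3, 250.3]
tcp_rot: [[0.743, 0.669, -0.0], [0.669, -0.743, 0.0], [-0.0, -0.0, -1.0]]
ft_force: [-0.4, 0.4, 0.2]
opening: 47.9
grip_force: 0.0
[ 464.1 -189.3  250.3] -47.99527546039432
453 ((463.5938415527344, -191.83326721191406), (40.86567687988281, 12.247785568237305), 41.86765670776367) 103.30712398179793
```

View pics/w4.png

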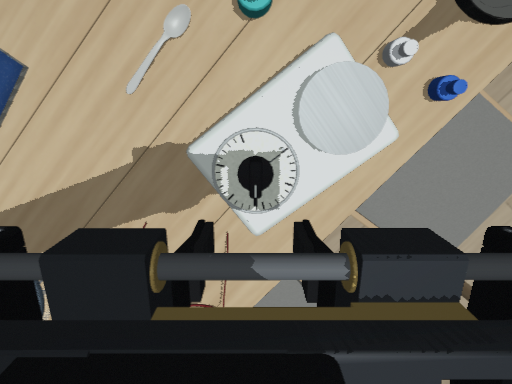

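The knob is at (256,173) with the bar and hand pointing straight down, so it is square to the fingers. Descend and grip the bar.

```bash
python3 -m handwheel '[{"delta_pos":[0,0,-0.05],"yaw":0,"fingers":0.0},{"delta_pos":[0,0,-0.1],"yaw":0,"fingers":0.0},{"delta_pos":[0,0,-0.14],"yaw":0,"fingers":0.0},{"delta_pos":[0,0,-0.16],"yaw":0,"fingers":0.0},{"delta_pos":[0,0,-0.17],"yaw":0,"fingers":0.0},{"delta_pos":[0,0,-0.17],"yaw":0,"fingers":-1},{"delta_pos":[0,0,-0.17],"yaw":0,"fingers":-1},{"delta_pos":[0,0,-0.17],"yaw":0,"fingers":-1},{"delta_pos":[0,0,-0.17],"yaw":0,"fingers":-1},{"delta_pos":[0,0,-0.17],"yaw":0,"fingers":-1},{"delta_pos":[0,0,-0.17],"yaw":0,"fingers":-1}]' 20
```

```text
time_s: 11.9
position: [465.1, -191.2, 81.6]
tcp_rot: [[0.745, 0.667, 0.003], [0.667, -0.745, -0.001], [0.002, 0.003, -1.0]]
ft_force: [2.2, -1.1, 4.2]
opening: 13.8
grip_force: 20.0
```

```bash
python3 -m handwheel '[{"delta_pos":[0,0,0],"yaw":0.13,"fingers":-1},{"delta_pos":[0,0,0],"yaw":0.26,"fingers":-1},{"delta_pos":[0,0,0],"yaw":0.39,"fingers":-1},{"delta_pos":[0,0,0],"yaw":0.52,"fingers":-1},{"delta_pos":[0,0,0],"yaw":0.65,"fingers":-1},{"delta_pos":[0,0,0],"yaw":0.78,"fingers":-1},{"delta_pos":[0,0,0],"yaw":0.91,"fingers":-1},{"delta_pos":[0,0,0],"yaw":1.04,"fingers":-1},{"delta_pos":[0,0,0],"yaw":1.17,"fingers":-1},{"delta_pos":[0,0,0],"yaw":1.3,"fingers":-1},{"delta_pos":[0,0,0],"yaw":1.43,"fingers":-1},{"delta_pos":[0,0,0],"yaw":1.56,"fingers":-1},{"delta_pos":[0,0,0],"yaw":1.69,"fingers":-1},{"delta_pos":[0,0,0],"yaw":1.82,"fingers":-1},{"delta_pos":[0,0,0],"yaw":1.95,"fingers":-1},{"delta_pos":[0,0,0],"yaw":2.08,"fingers":-1},{"delta_pos":[0,0,0],"yaw":2.12,"fingers":-1},{"delta_pos":[0,0,0],"yaw":2.12,"fingers":-1}]'
python3 -c "
from h import *
s=arm.state();print(np.degrees(np.arctan2(s['tcp_rot'][1][1],s['tcp_rot'][0][1])),s['ft_torque'],np.round(s['q'],2))"
```

```text
time_s: 13.7
position: [463.6, -191.5, 81.6]
tcp_rot: [[-0.958, 0.287, 0.0], [0.287, 0.958, -0.001], [-0.0, -0.001, -1.0]]
ft_force: [-1.2, -3.1, 6.4]
opening: 13.9
grip_force: 20.0
73.33515108980258 [-0.35089601  0.43133387 -0.00116878] [ 0.2   0.37  0.13  2.08 -0.07  0.69  1.66]
```

```bash
python3 -m handwheel '[{"delta_pos":[0,0,0],"yaw":0.03,"fingers":-1},{"delta_pos":[0,0,0],"yaw":0.06,"fingers":-1},{"delta_pos":[0,0,0],"yaw":0.09,"fingers":-1},{"delta_pos":[0,0,0],"yaw":0.12,"fingers":-1},{"delta_pos":[0,0,0],"yaw":0.15,"fingers":-1},{"delta_pos":[0,0,0],"yaw":0.18,"fingers":-1},{"delta_pos":[0,0,0],"yaw":0.18,"fingers":-1},{"delta_pos":[0,0,0],"yaw":0.18,"fingers":-1}]'
python3 -c "
from h import *
s=arm.state();print(np.degrees(np.arctan2(s['tcp_rot'][1][1],s['tcp_rot'][0][1])),s['ft_torque'])"
```

```text
time_s: 14.5
position: [463.6, -191.6, 81.5]
tcp_rot: [[-0.993, 0.114, 0.0], [0.114, 0.993, -0.001], [-0.0, -0.001, -1.0]]
ft_force: [-1.7, -1.7, 6.3]
opening: 14.8
grip_force: 20.0
83.4483663230294 [-0.38897536  0.35669576 -0.51218646]
```

The stop is reached: reaction torque is 0.5 N m and the pads are slipping past the bar. Release, lift and verify.

```bash
python3 -m handwheel '[{"delta_pos":[0,0,0],"yaw":0,"fingers":0.1},{"delta_pos":[0,0,0],"yaw":0,"fingers":0.1},{"delta_pos":[0,0,0],"yaw":0,"fingers":0.1},{"delta_pos":[0,0,0],"yaw":0,"fingers":0.1},{"delta_pos":[0,0,0.02],"yaw":0,"fingers":0.1},{"delta_pos":[0,0,0.06],"yaw":0,"fingers":0.1},{"delta_pos":[0,0,0.1],"yaw":0,"fingers":0.1},{"delta_pos":[0,0,0.14],"yaw":0,"fingers":0.1},{"delta_pos":[0,0,0.17],"yaw":0,"fingers":0.1},{"delta_pos":[0,0,0.17],"yaw":0,"fingers":0.1},{"delta_pos":[0,0,0.17],"yaw":0,"fingers":0.1}]'
python3 - <<'E'
from h import *
i=camera_info("wrist"); a,d=camera("wrist"); P=cloud(i,d)
D=np.hypot(P[...,0]-464,P[...,1]+190)
m=(P[...,2]>92)&(P[...,2]<112)&(D<28); print(m.sum(),cv2.minAreaRect(np.float32(P[m][:,:2])))
S=P[40:225,100:420].reshape(-1,3); S=S[(S[:,2]>55)&(S[:,2]<66)&(np.hypot(S[:,0]-519,S[:,1]+200)<140)]; print(len(S),cv2.minAreaRect(np.float32(S[:,:2])))
t,_=camera("top"); 
cv2.imwrite("pics/f.png",np.hstack([cv2.resize(a[60:240,160:360],(500,450)),cv2.resize(t[180:290,265:340],(300,450),interpolation=2)]))
E
```

```text
time_s: 15.6
position: [463.7, -190.2, 250.7]
tcp_rot: [[-0.994, 0.11, 0.001], [0.11, 0.994, 0.0], [-0.001, 0.0, -1.0]]
ft_force: [-0.5, 0.0, -0.3]
opening: 48.2
grip_force: 0.0
482 ((462.6306457519531, -191.77920532226562), (13.906996726989746, 42.023799896240234), 79.3294906616211)
10098 ((473.3616943359375, -193.48643493652344), (145.57789611816406, 131.76077270507812), 79.71055603027344)
```

View pics/f.png

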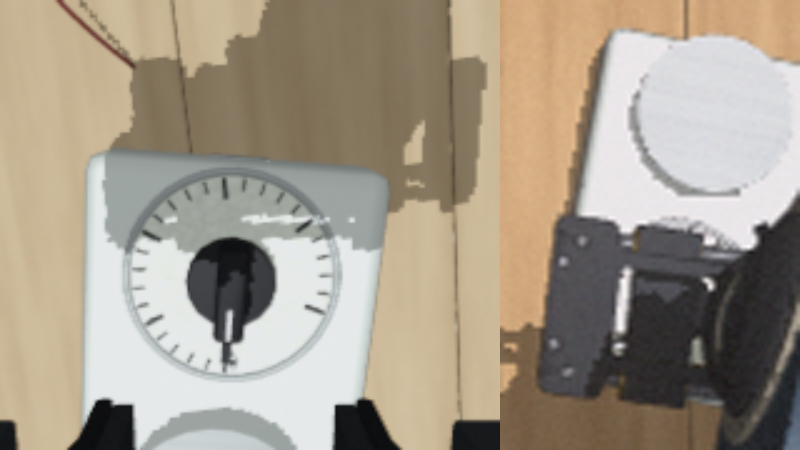

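The hand, at (228,350) in the left panel, points at the plate and sits on the zero mark. The bar is at -10.7° and the scale at -10.3°, so the knob is at its stop.

```bash
python3 -c "
from station import arm
print(arm.close_job())"
```

```text
the job is handed in; nothing more can be done
None
```

The job is handed in at about 16 s on the robot's clock: the weight measured fully down and centred in the cutout, the knob measured within about 0.01 rad of its zero stop, and neither the spoon nor the mug was touched; no verdict was returned.

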